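Fetch the rear serving paddle from a crowded hook and lay it in its tray

ROBOT

A 6-joint arm with a two-finger parallel gripper is mounted at the origin on a cart in front of the work surface, level with it; the furniture and walls round the work are solid. World frame = base frame: x ahead of the robot, y to its left, z up, the work surface at z = 0. Lengths are in m, angles in rad, forces in N, time in s.
With the tool pointing down it reaches from about 0.35 to 0.975 m from the base axis. Payload 4.9 kg.
Tool frame: the origin (TCP) lies midway between the tips of the shut fingers; the grasp point (between the pads) lies ctrl.grip_depth behind it (ctrl.grip_depth is the distance from the TCP to the grasp point, in m); z points along the fingers, y is the line along which they close (so a half turn about z gives the same grasp; the last joint's range is limited). The gripper opens to 85 mm and grips with 20 to 120 N. Pads are 22 mm wide; open, the fingers measure 114 mm over their backs; the gripper's body (76 mm by 85 mm) begins 54 mm behind the grasp point. The pads swing forward as they close: fully open they stand 13 mm farther back than shut.
Start: joints at [0.982, 0.053, 1.613, -0, 1.476, -0.119], TCP at [0.283, 0.557, 0.231] pointing down, gripper open.
Joint ranges: [-3.01, 3.01], [-1.01, 2.22], [0.06, 2.58], [-1.02, 4.17], [0.09, 2.62], [-3.14, 3.14]. Speed limits (rad/s): [2.57, 2.57, 3.14, 3.14, 3.14, 3.14].

INTERFACE

Orientations are given as a rotation vector (axis times angle).
In Python, from station import ctrl, get_image, camera_model gives the robot as it stands. The module is installed in compiled form; this text tells all that it offers.
- The arm moves only by the shell command python3 -m crank 'ROWS' [FORCE]. ROWS is JSON, a list of rows, each a list of 7 numbers: the shift along the tool's x, y, z in mm, then the turn, a rotation vector about the tool's x, y, z in rad, then the opening, from -1 (shut) to 1 (fully open). A call has exactly 10 rows; each row shifts and turns the commanded pose from where the row before left it, along the tool's axes as they then stand; what a row does not reach is not made up. A row lasts 1/12 s, in which the tool goes at most 41.7 mm and 7.16 degrees, less where a joint would pass 70% of its speed; a pose out of reach is approached as far as the arm can. A call with a gripper value outside its range is refused whole. The fingers move at their own pace and stop on an object; FORCE is the grip in N (left out, the last holds). Time passes only in rows, so rows that do not move let the fingers close, or fill a call up. It gives the time, the measured TCP pose, the force, the opening and the grip force at its end, in the units of the state.
- ctrl.get_obs(): the state, without advancing time (a new reading comes with each control period).
- get_image(name): name is "scene" or "top"; returns the picture (480x640x3 uint8, red, green, blue); there is no depth.
- camera_model(name): a dict with "vertical_fov" (degrees; the focal length in pixels is half the picture's height over the tangent of half this angle, whatever the lens; pixels are square), "cx", "cy" (the principal point, pixels), "R" (3x3) and "t" (3): a world point X has camera coordinates R X + t. Camera axes: x right, y down, z forward; pixel columns grow to the right and rows downward; lengths in m; the calibration is good to about 2 mm. A picture is of the moment at which its call begins. camera_model takes no time and is no camera call.
- ctrl.finish_job(): hands the job in; it is judged then, once.
The state is a dict: "t": time; "q": joint angles; "dq": joint speeds; "effort": joint torques, N m; "tool_pos": TCP position; "tool_rot": TCP orientation; "contact_force": force on the tool from outside, world axes, zero at the start; "wrist_torque": the same for the moment, N m; "opening": finger opening in m; "grip_force": force on a finger pad.
Only numpy, scipy, OpenCV 4.12 (cv2) and the standard library are available. Lean on these libraries where they do the work, as an engineer would, in place of code of your own. Each camera call takes 0.05 s, during which the arm holds its last target. There are 200 camera calls.

TASK

The dark wooden paddle hangs behind the light one on the same hook stand. Move the light paddle over to the empty hook stand and leave it hanging there; only then take the dark paddle off, lay it flat on the bare worktop and let go of it, then pick it up again as it lies and put it flat in the blue tray, inside the rim. Leave the mug, the red-lidded jar and the salt shaker where they stand.

Things in the scene. Friction and masses are not known exactly. Their poses are not given: they have to be found in the camera images.
- light_paddle: light wooden paddle, 0.15 kg, at first in front (nearer the hook's tip): 12 mm flat board, 150 mm long: body 70 x 80 mm, handle 46 wide x 70 mm. Origin mid board, mid thickness; y along it to the handle end (ends at y = +-75 mm), x across, z through. Hanging hole 28 mm wide, centre y = +31, so 30 mm of wood to grip above it. Hangs with y up and z along the hook arm.
- dark_paddle: dark wooden paddle, 0.15 kg, hung behind the light one, 55 mm nearer the post: 12 mm flat board, 150 mm long: body 70 x 80 mm, handle 46 wide x 70 mm. Origin mid board, mid thickness; y along it to the handle end (ends at y = +-75 mm), x across, z through. Hanging hole 28 mm wide, centre y = +31, so 30 mm of wood to grip above it. Hangs with y up and z along the hook arm.
- light_paddle_hole (a point): centre of the light paddle's hanging hole
- full_stand: hook stand carrying both paddles at the start: fixed; foot 90 x 150 x 12 mm, thin post, one level round arm 8 mm thick. Origin on the worktop under the post; the arm runs along the stand's +y at x = 0, top 174 mm high, to a tip at y = 129 mm that rises 7 mm more. The post is no higher than the arm. The paddles hang about 42 and 97 mm from the post.
- spare_stand: empty hook stand: fixed; foot 90 x 150 x 12 mm, thin post, one level round arm 8 mm thick. Origin on the worktop under the post; the arm runs along the stand's +y at x = 0, top 174 mm high, to a tip at y = 129 mm that rises 7 mm more. The post is no higher than the arm. 
- tray: fixed shallow blue tray, outside 124 (x) x 200 (y) x 16 mm high, walls and floor 5 mm thick, inside 114 x 190 mm. Origin at the centre of its underside; z up. To its left (+y), in front of the stands, the worktop is bare for some 150 mm.
- mug: pale pink mug with a handle, 106 x 73 x 88 mm, origin at its underside; a bystander
- honey: jar with a red lid, 65 mm across, 100 mm high, origin at its underside; a bystander
- salt: salt shaker, 44 mm across, 90 mm high, origin at its underside; a bystander

How it is judged:
By the outcome, as a careful person would: the job done as asked, in the order asked, and still so for the second after the job is handed in, with the robot touching nothing.
It also fails if it takes over 72 s, if anything falls off the work surface, if the arm or the gripper's body presses on something with over 40 N, if the wrist force passes 120 N, or if a joint passes its speed limit or range.

## Working session

There is one attempt and no reset: what is moved stays moved. The work goes in short steps, Python scripts to look and compute and a shell command to move; the robot and the scene stay as the last step left them, time stands still between calls to the robot, and variables do not carry over. Pictures are saved under pics/ and viewed, at most 10 in all, crops included, and the job is handed in when it is done.

```bash
mkdir -p pics
python3 - <<'E'
from station import ctrl,get_image,camera_model
import cv2,numpy as np
for n in("scene","top"):
    cv2.imwrite(f"pics/{n}0.png",get_image(n)[:,:,::-1]); m=camera_model(n); print(n,m['vertical_fov'],m['cx'],m['cy'],np.round(m['R'],4).tolist(),np.round(m['t'],4), -np.array(m['R']).T@m['t'])
o=ctrl.get_obs(); print(o, ctrl.grip_depth)
E
```

```text
scene 52.55087407621981 322.402388657039 238.64196211918647 [[0.8819, -0.4714, -0.0017], [-0.2677, -0.4978, -0.825], [0.3881, 0.728, -0.5652]] [-0.6547  0.1081  0.8819] [ 0.2640143  -0.89685358  0.58653547]
top 51.513672679896 321.3265842476096 236.88421915358566 [[0.0036, -0.9997, 0.0223], [-0.9815, -0.0078, -0.1915], [0.1916, -0.0211, -0.9812]] [-0.2825  0.6087  0.8645] [ 0.4327846  -0.25936915  0.9711638 ]
{'t': 0.1, 'q': array([ 9.82012363e-01,  5.33026568e-02,  1.61417046e+00, -2.27293489e-05,
        1.47600093e+00, -1.19015227e-01]), 'dq': array([ 0.00058982, -0.00233759, -0.00170771, -0.00012012, -0.00069868,
       -0.00032161]), 'effort': array([ 4.13849757e-04, -3.94898236e+01, -3.71365786e+01, -7.28402256e-05,
        3.82025886e-03,  2.30751652e-05]), 'tool_pos': array([0.2826198 , 0.55681086, 0.23017041]), 'tool_rot': array([-7.30994115e-01, -3.05471460e+00,  2.78389722e-03]), 'contact_force': array([-0.39418092, -0.228862  ,  0.39987931]), 'wrist_torque': array([-0.05400478,  0.00635338,  0.02360448]), 'grip_force': 0.0, 'opening': 0.08572219498633143} 0.0187
```

View pics/scene0.png

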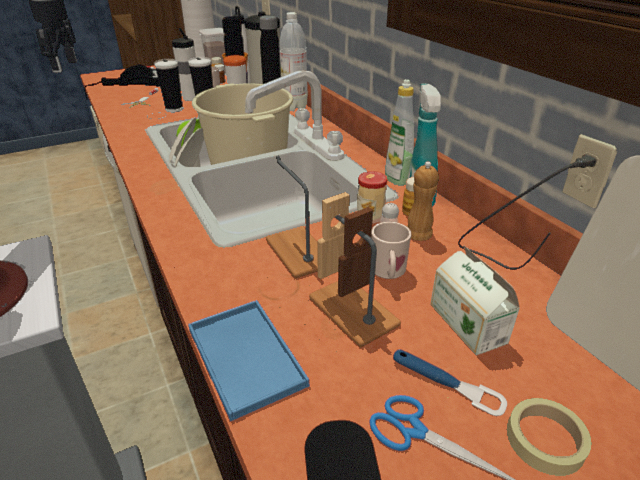

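View pics/top0.png

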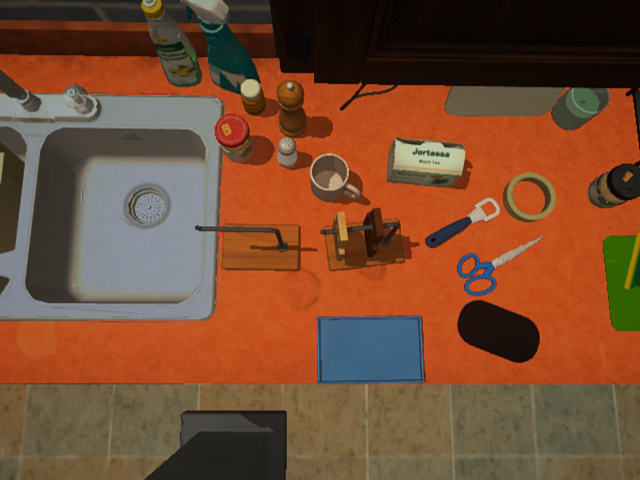

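The scene view shows the light paddle at about (335,235), the dark one at (355,250), the spare arm from (307,185) to (280,158), and the tray at (248,355). In the top view the full post is near (387,240), the spare post near (282,246), and the tray near (370,349). I'll zoom in next.

```bash
python3 - <<'E'
import cv2,numpy as np
a=cv2.imread("pics/top0.png")[195:285,190:420]; b=cv2.imread("pics/scene0.png")[150:340,260:410]
cv2.imwrite("pics/zt.png",cv2.resize(a,None,fx=3.4,fy=3.4,interpolation=cv2.INTER_CUBIC))
cv2.imwrite("pics/zs.png",cv2.resize(b,None,fx=3,fy=3,interpolation=cv2.INTER_CUBIC))
E
cat > h.py <<'E'
import numpy as np,cv2
from station import ctrl,get_image,camera_model
from scipy.spatial.transform import Rotation as Rot
M={n:camera_model(n) for n in("scene","top")}
def ray(n,u,v):
    m=M[n];f=240/np.tan(np.radians(m['vertical_fov']/2));R=np.array(m['R']);t=np.array(m['t'])
    return -R.T@t, R.T@np.array([(u-m['cx'])/f,(v-m['cy'])/f,1])
def onz(n,u,v,z):
    c,d=ray(n,u,v);return c+d*(z-c[2])/d[2]
def proj(n,X):
    m=M[n];f=240/np.tan(np.radians(m['vertical_fov']/2));p=np.array(m['R'])@X+m['t'];return np.array([m['cx']+f*p[0]/p[2],m['cy']+f*p[1]/p[2]])
def tri(p,q):
    c1,d1=ray("top",*p);c2,d2=ray("scene",*q)
    s=np.linalg.lstsq(np.c_[d1,-d2],c2-c1,rcond=None)[0];a=c1+s[0]*d1;b=c2+s[1]*d2
    return (a+b)/2,np.linalg.norm(a-b)
E
python3 - <<'E'
import sys;sys.path.insert(0,'.')
from h import *
np.set_printoptions(precision=4,suppress=True)
im=cv2.imread("pics/top0.png");hsv=cv2.cvtColor(im,cv2.COLOR_BGR2HSV)
m=cv2.inRange(hsv,(98,90,60),(115,255,255));cs=max(cv2.findContours(m,0,2)[0],key=cv2.contourArea)
r=cv2.minAreaRect(cs);print(r);P=cv2.boxPoints(r)
print([onz("top",*p,.016) for p in P])
E
```

```text
((369.9181213378906, 349.4447937011719), (66.18232727050781, 105.76673126220703), 89.2838363647461)
[array([ 0.4643, -0.2716,  0.016 ]), array([ 0.4677, -0.4732,  0.016 ]), array([ 0.3461, -0.4705,  0.016 ]), array([ 0.3434, -0.2738,  0.016 ])]
```

View pics/zt.png

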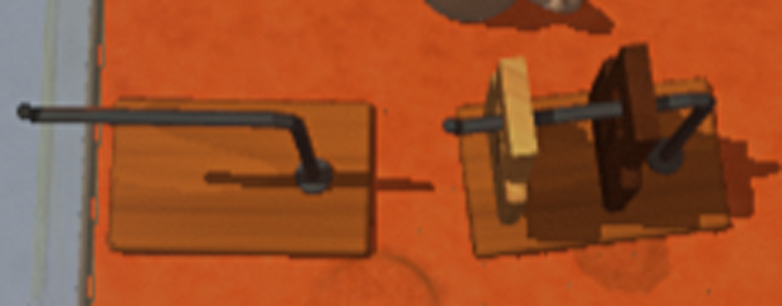

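View pics/zs.png

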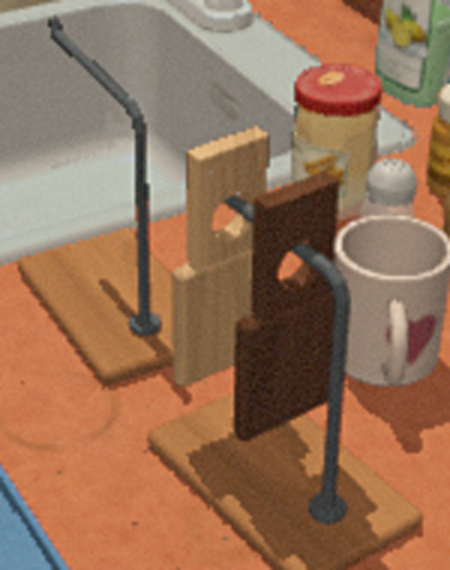

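Zoomed top view, full-image pixels: spare arm tip about (198,228), corner (276,230); full tip (323,232), corner (398,224). The handle-end faces are centred at about (342,226) for the light paddle and (378,222) for the dark one. The scene view shows the same layout, with both paddles hanging square to the arm.

Run:
```python
from h import *
np.set_printoptions(precision=4,suppress=True)
T=lambda u,v:(190+(u+.5)/3.4-.5,195+(v+.5)/3.4-.5)
S=lambda u,v:(260+(u+.5)/3-.5,150+(v+.5)/3-.5)
for nm,t,c,b,sc,sb in(("spare",(27,112),(293,120),(315,180),(139,115),(145,325)),("full",(452,126),(708,100),(665,162),(343,280),(328,510))):
    a=onz("top",*T(*t),.175);k=onz("top",*T(*c),.17);f=onz("top",*T(*b),.014);fs=onz("scene",*S(*sb),.014)
    print(nm,"tip",a,"corner",k,"base",f,fs,"len",np.linalg.norm(a-k),"yaw",np.degrees(np.arctan2(-(a-k)[0],(a-k)[1])), "tri corner",tri(T(*c),S(*sc)))
for nm,cs in(("light",[(498,62),(526,58),(536,150),(507,154)]),("dark",[(623,46),(648,43),(656,138),(630,142)])):
    P=np.array([onz("top",*T(*c),.204) for c in cs]);print(nm,P.mean(0),P[:,:2].tolist())
print("light tri top far R",tri(T(526,58),S(266,130)),tri(T(648,43),S(338,178)))
print("feet",[onz("top",*p,.012)[:2] for p in((222,270),(300,270),(222,224),(329,269),(404,262))],"sink",onz("top",217,300,0),"edge",onz("top",280,383,0),"mug",onz("top",330,175,.088),"jar",onz("top",232,132,.1))
print(Rot.from_rotvec(ctrl.get_obs()['tool_rot']).as_matrix())
```

```text
spare tip [ 0.6021 -0.075   0.175 ] corner [ 0.6002 -0.2018  0.17  ] base [ 0.5978 -0.204   0.014 ] [ 0.6004 -0.2054  0.014 ] len 0.12696076774942103 yaw -0.8191769417960728 tri corner (array([ 0.601 , -0.2018,  0.168 ]), np.float64(0.0006760729660006739))
full tip [ 0.5969 -0.2786  0.175 ] corner [ 0.6119 -0.4033  0.17  ] base [ 0.6099 -0.4055  0.014 ] [ 0.6127 -0.4082  0.014 ] len 0.12576226988370592 yaw 6.845894908573911 tri corner (array([ 0.6134, -0.4042,  0.1677]), np.float64(0.0021113144695894697))
light [ 0.6008 -0.3079  0.204 ] [[0.6215963864625049, -0.29925347793438417], [0.6236385008920191, -0.3123562241386218], [0.5798935691936168, -0.31675705700886936], [0.5779058304259639, -0.3033253271473369]]
dark [ 0.6078 -0.3651  0.204 ] [[0.6298425284359195, -0.35790526951876245], [0.6314021181152457, -0.36968408158775456], [0.5860005806120052, -0.3725372953683163], [0.5840128062953126, -0.3604118623509116]]
light tri top far R (array([ 0.6231, -0.3122,  0.2061]), np.float64(0.0001127110696087436)) (array([ 0.6315, -0.3697,  0.2041]), np.float64(0.00017752907164477703))
feet [array([ 0.5534, -0.0884]), array([ 0.5544, -0.2389]), array([ 0.6443, -0.0846]), array([ 0.5567, -0.2952]), array([ 0.5714, -0.4417])] sink [ 0.4965 -0.0791  0.    ] edge [ 0.3421 -0.2037  0.    ] mug [ 0.7223 -0.2941  0.088 ] jar [ 0.7996 -0.1118  0.1   ]
[[-0.8917  0.4527 -0.001 ]
 [ 0.4527  0.8917 -0.0016]
 [ 0.0002 -0.0019 -1.    ]]
```

```bash
cat > d.py <<'E'
import sys;from h import *
np.set_printoptions(precision=3,suppress=True)
# usage: d.py x y z  -> shift in tool axes (mm); prints axes yaw
o=ctrl.get_obs();R=Rot.from_rotvec(o['tool_rot']).as_matrix();p=np.array(o['tool_pos'])
print("t",o['t'],"p",p,"q",o['q'],"yawY",np.degrees(np.arctan2(R[1,1],R[0,1])),"z",R[:,2],"F",o['contact_force'],"open",o['opening'],o['grip_force'])
if len(sys.argv)>3: print("shift mm",R.T@(np.array(list(map(float,sys.argv[1:4])))-p)*1000)
E
python3 -m crank '[[0,0,-12,0,0,0.109,1],[0,0,-12,0,0,0.109,1],[0,0,-12,0,0,0.109,1],[0,0,-12,0,0,0.109,1],[0,0,-12,0,0,0.109,1],[0,0,-12,0,0,0.109,1],[0,0,-12,0,0,0.109,1],[0,0,-12,0,0,0.109,1],[0,0,-12,0,0,0.109,1],[0,0,0,0,0,0,1]]'; python3 d.py 0.42 0 0.33
```

```text
t: 0.93
tool_pos: [0.2833, 0.5579, 0.342]
tool_rot: [-2.086, -2.349, -0.006]
contact_force: [0.8, -0.1, 0.3]
opening: 0.0855
grip_force: 0.0
t 0.9333 p [0.283 0.558 0.342] q [0.982 0.01  1.475 0.    1.653 0.864] yawY 6.780072408889681 z [ 0.002  0.003 -1.   ] F [ 0.757 -0.122  0.324] open 0.08545408064954917 0.0
shift mm [-570.182   69.805   10.426]
```

```bash
python3 -m crank '[[-38,4,0,0,0,0,1],[-38,4,0,0,0,0,1],[-38,4,0,0,0,0,1],[-38,4,0,0,0,0,1],[-38,4,0,0,0,0,1],[-38,5,0,0,0,0,1],[-38,5,0,0,0,0,1],[-38,5,0,0,0,0,1],[-38,5,0,0,0,0,1],[-38,5,0,0,0,0,1]]' >/dev/null; python3 -m crank '[[-38,5,0,0,0,0,1],[-38,5,0,0,0,0,1],[-38,5,0,0,0,0,1],[-38,5,0,0,0,0,1],[-38,5,0,0,0,0,1],[-33,14,0,0,0,0,1],[-33,14,0,0,0,0,1],[-33,14,0,0,0,0,1],[-33,14,0,0,0,0,1],[-33,14,0,0,0,0,1]]'; python3 d.py 0.6015 -0.308 0.28
```

```text
t: 2.6
tool_pos: [0.5102, -0.1574, 0.3379]
tool_rot: [-2.08, -2.352, 0.0]
contact_force: [-0.0, 0.8, 0.6]
opening: 0.0851
grip_force: 0.0
t 2.6 p [ 0.51  -0.157  0.338] q [-0.439 -0.206  1.682  0.     1.666 -0.561] yawY 7.019056382613799 z [-0.001  0.001 -1.   ] F [-0.029  0.829  0.621] open 0.0851305684532265 0.0
shift mm [-160.668   72.328   57.701]
```

```bash
python3 -m crank '[[-32,14.5,0,0,0,0,1],[-32,14.5,0,0,0,0,1],[-32,14.5,0,0,0,0,1],[-32,14.5,0,0,0,0,1],[-32,14.5,0,0,0,0,1],[0,0,20,0,0,0,1],[0,0,20,0,0,0,1],[0,0,18,0,0,0,1],[0,0,0,0,0,0,1],[0,0,0,0,0,0,1]]'; python3 d.py 0.6015 -0.308 0.170
python3 - <<'E'
from h import *
a=get_image("top")[170:290,270:430];b=get_image("scene")[130:290,280:440]
cv2.imwrite("pics/c1.png",np.hstack([cv2.resize(a,(480,360),interpolation=2),cv2.resize(b,(360,360),interpolation=2)[:,:300]])[:,:,::-1])
E
```

```text
t: 3.43
tool_pos: [0.6002, -0.3053, 0.2787]
tool_rot: [-2.079, -2.349, 0.001]
contact_force: [-0.2, 0.0, 0.4]
opening: 0.0853
grip_force: 0.0
t 3.4333 p [ 0.6   -0.305  0.279] q [-0.581  0.145  1.436 -0.     1.565 -0.703] yawY 6.975201844203573 z [-0.004  0.002 -1.   ] F [-0.187  0.018  0.434] open 0.08532941536284115 0.0
shift mm [ -3.141   1.352 108.682]
```

View pics/c1.png

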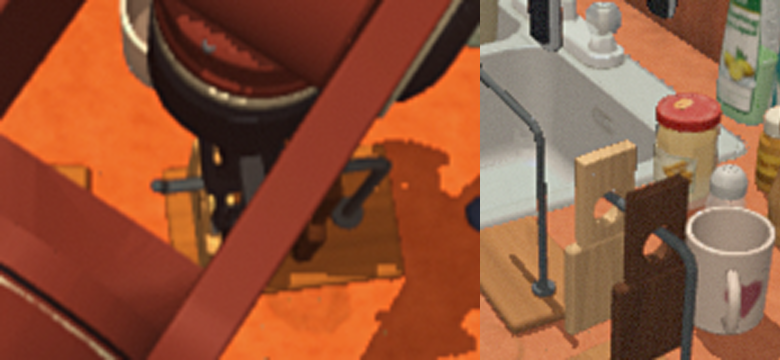

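The fingers straddle the light handle in x, and the paddles are untouched. I'll go down and close.

```bash
python3 -m crank '[[-3,1.3,20,0,0,0,1],[0,0,30,0,0,0,1],[0,0,30,0,0,0,1],[0,0,20,0,0,0,1],[0,0,7,0,0,0,1],[0,0,0,0,0,0,1],[0,0,0,0,0,0,-1],[0,0,0,0,0,0,-1],[0,0,0,0,0,0,-1],[0,0,0,0,0,0,-1]]' 45;  python3 -m crank '[[0,0,0,0,0,0,-1],[0,0,0,0,0,0,-1],[0,0,0,0,0,0,-1],[0,0,0,0,0,0,-1],[0,0,0,0,0,0,-1],[0,0,0,0,0,0,-1],[0,0,0,0,0,0,-1],[0,0,0,0,0,0,-1],[0,0,0,0,0,0,-1],[0,0,0,0,0,0,-1]]' 45; python3 d.py 0.6015 -0.308 0.172
```

```text
t: 4.37
tool_pos: [0.6037, -0.3095, 0.1775]
tool_rot: [2.081, 2.348, 0.0]
contact_force: [-0.2, -0.7, 3.4]
opening: 0.0453
grip_force: 46.2
t: 5.2
tool_pos: [0.6037, -0.3095, 0.1774]
tool_rot: [2.081, 2.348, 0.001]
contact_force: [-1.1, -0.0, 6.0]
opening: 0.0452
grip_force: 46.5
t 5.2 p [ 0.604 -0.31   0.177] q [-0.583  0.209  1.533 -0.     1.395 -0.703] yawY 6.876477852236139 z [ 0.003 -0.003 -1.   ] F [-1.138 -0.038  6.002] open 0.04519855867223187 46.513577699661255
shift mm [ 1.798 -2.064  5.392]
```

```bash
python3 -m crank '[[0,0,-4,0,0,0,-1],[0,0,-4,0,0,0,-1],[0,0,-4,0,0,0,-1],[0,0,0,0,0,0,-1],[0,0,0,0,0,0,-1],[0,0,0,0,0,0,-1],[0,0,0,0,0,0,-1],[0,0,0,0,0,0,-1],[0,0,0,0,0,0,-1],[0,0,0,0,0,0,-1]]'
python3 - <<'E'
from h import *
b=get_image("scene")[130:290,280:440]
cv2.imwrite("pics/c2.png",cv2.resize(b,(480,480),interpolation=2)[:,:,::-1])
E
```

```text
t: 6.03
tool_pos: [0.6026, -0.3086, 0.1861]
tool_rot: [-2.084, -2.35, 0.0]
contact_force: [-0.0, 0.3, -1.7]
opening: 0.0453
grip_force: 46.2
```

View pics/c2.png

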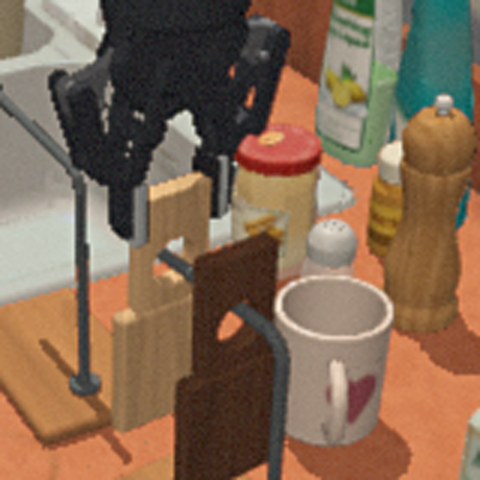

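The paddle is lifted off the hook and hangs straight, with the arm inside the hole. I'll slide it out along the arm.

```bash
python3 -m crank '[[0,0,-3.5,0,0,0,-1],[0,0,0,0,0,0,-1],[8,0,0,0,0,0,-1],[10,0,0,0,0,0,-1],[10,0,0,0,0,0,-1],[10,0,0,0,0,0,-1],[10,0,0,0,0,0,-1],[9,0,0,0,0,0,-1],[8,0,0,0,0,0,-1],[0,0,0,0,0,0,-1]]'; python3 -m crank '[[0,0,-15,0,0,0,-1],[0,0,-20,0,0,0,-1],[0,0,-20,0,0,0,-1],[0,0,-20,0,0,0,-1],[0,0,-20,0,0,0,-1],[0,0,-20,0,0,0,-1],[0,0,-15,0,0,0.034,-1],[0,0,0,0,0,0.034,-1],[0,0,0,0,0,0.034,-1],[0,0,0,0,0,0.034,-1]]'; python3 d.py 0.602 -0.048 0.32
```

```text
t: 6.92
tool_pos: [0.5948, -0.2422, 0.1898]
tool_rot: [-2.082, -2.352, -0.001]
contact_force: [0.0, 0.2, -3.1]
opening: 0.045
grip_force: 46.3
t: 7.75
tool_pos: [0.5952, -0.245, 0.3221]
tool_rot: [2.24, 2.199, 0.001]
contact_force: [0.1, -0.1, -2.5]
opening: 0.0453
grip_force: 46.7
t 7.75 p [ 0.595 -0.245  0.322] q [-0.506  0.057  1.459 -0.     1.623 -0.487] yawY -1.0586312420225523 z [ 0.002 -0.002 -1.   ] F [ 0.138 -0.055 -2.539] open 0.04532204318790019 46.658533215522766
shift mm [197.053   3.196   1.805]
```

```bash
python3 -m crank '[[15,1,0,0,0,0,-1],[25,1,0,0,0,0,-1],[28,1,0,0,0,0,-1],[28,1,0,0,0,0,-1],[28,1,0,0,0,0,-1],[28,0,0,0,0,0,-1],[25,0,0,0,0,0,-1],[15,0,0,0,0,0,-1],[5,0,0,0,0,0,-1],[0,0,0,0,0,0,-1]]'; python3 -m crank '[[0,0,10,0,0,0,-1],[0,0,20,0,0,0,-1],[0,0,20,0,0,0,-1],[0,0,20,0,0,0,-1],[0,0,20,0,0,0,-1],[0,0,20,0,0,0,-1],[0,0,15,0,0,0,-1],[0,0,7,0,0,0,-1],[0,0,0,0,0,0,-1],[0,0,0,0,0,0,-1]]';python3 d.py 0.603 -0.135 0.19
python3 - <<'E'
from h import *
b=get_image("scene")[110:270,220:380]
cv2.imwrite("pics/c3.png",cv2.resize(b,(480,480),interpolation=2)[:,:,::-1])
E
```

```text
t: 8.58
tool_pos: [0.6032, -0.0465, 0.3205]
tool_rot: [2.237, 2.205, 0.0]
contact_force: [-0.2, -0.6, -1.2]
opening: 0.0448
grip_force: 46.6
t: 9.42
tool_pos: [0.603, -0.0481, 0.1876]
tool_rot: [-2.24, -2.202, 0.001]
contact_force: [0.0, -0.4, -1.7]
opening: 0.0451
grip_force: 46.5
t 9.4167 p [ 0.603 -0.048  0.188] q [-0.203  0.036  1.704 -0.     1.402 -0.185] yawY -0.9822376019862307 z [-0. -0. -1.] F [ 0.036 -0.434 -1.713] open 0.04506062517165944 46.52497172355652
shift mm [-86.845   1.476  -2.362]
```

View pics/c3.png

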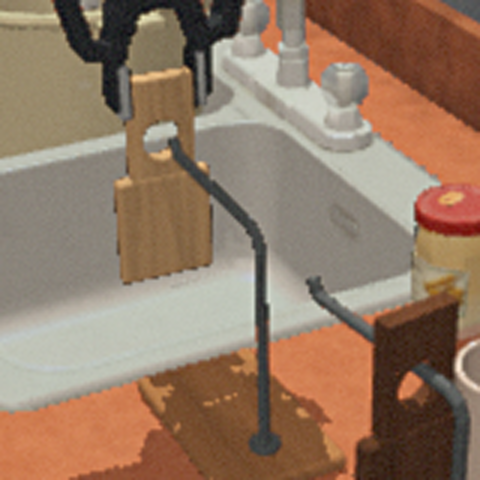

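Light paddle is beyond the spare tip, hole centre near (273,156) and tip near (278,158) in full pixels. I'll check the offset numerically.

Run:
```python
from h import *
print(proj("scene",[.603,-.048,.171]),"obs",220+160/3,110+138/3)
for X in([.602,-.075,.177],[.602,-.075,.172],[.606,-.075,.175]):print(X,proj("scene",X),"obs tip",220+173/3,110+143/3)
for p in((.6031,-.0541,.1876-.1774+.205),):print(proj("scene",p))
```

```text
[272.75481134 154.46115782] obs 273.3333333333333 156.0
[0.602, -0.075, 0.177] [277.53220903 156.83849557] obs tip 277.6666666666667 157.66666666666666
[0.602, -0.075, 0.172] [277.66803302 159.15898292] obs tip 277.6666666666667 157.66666666666666
[0.606, -0.075, 0.175] [279.4384465 157.3584647] obs tip 277.6666666666667 157.66666666666666
[272.69807585 134.84139744]
```

```bash
python3 -m crank '[[0,0,-2.5,0,0,0,-1],[-8,0,0,0,0,0,-1],[-10,0,0,0,0,0,-1],[-10,0,0,0,0,0,-1],[-12,0,0,0,0,0,-1],[-12,0,0,0,0,0,-1],[-12,0,0,0,0,0,-1],[-12,0,0,0,0,0,-1],[-10,0,0,0,0,0,-1],[0,0,0,0,0,0,-1]]'; python3 -m crank '[[0,0,3,0,0,0,-1],[0,0,3,0,0,0,-1],[0,0,3,0,0,0,-1],[0,0,2,0,0,0,-1],[0,0,1,0,0,0,-1],[0,0,0,0,0,0,-1],[0,0,0,0,0,0,-1],[0,0,0,0,0,0,-1],[0,0,0,0,0,0,-1],[0,0,0,0,0,0,-1]]';python3 d.py 0.603 -0.135 0.19
```

```text
t: 10.3
tool_pos: [0.6016, -0.1356, 0.1902]
tool_rot: [2.241, 2.201, -0.001]
contact_force: [-1.4, -0.2, -2.2]
opening: 0.045
grip_force: 46.6
t: 11.13
tool_pos: [0.6018, -0.1332, 0.1785]
tool_rot: [2.239, 2.203, 0.0]
contact_force: [-0.5, -0.2, -1.1]
opening: 0.0452
grip_force: 46.7
t 11.1333 p [ 0.602 -0.133  0.178] q [-0.339  0.069  1.685 -0.     1.387 -0.323] yawY -0.913006052257515 z [ 0. -0. -1.] F [-0.496 -0.208 -1.059] open 0.04517672392957441 46.69936537742615
shift mm [ -1.751   1.257 -11.523]
```

```bash
python3 -m crank '[[0,0,1,0,0,0,-1],[0,0,1,0,0,0,-1],[0,0,0,0,0,0,-1],[0,0,0,0,0,0,-1],[0,0,0,0,0,0,0.5],[0,0,0,0,0,0,0.5],[0,0,0,0,0,0,0.5],[0,0,0,0,0,0,0.8],[0,0,0,0,0,0,0.8],[0,0,0,0,0,0,0.8]]' 25; python3 -m crank '[[0,0,-5,0,0,0,1],[0,0,-10,0,0,0,1],[0,0,-15,0,0,0,1],[0,0,-20,0,0,0,1],[0,0,-20,0,0,0,1],[0,0,-20,0,0,0,1],[0,0,-20,0,0,0,1],[0,0,0,0,0,0,1],[0,0,0,0,0,0,1],[0,0,0,0,0,0,1]]';python3 d.py 0.603 -0.135 0.19
python3 - <<'E'
from h import *
b=get_image("scene")[110:290,220:400]
cv2.imwrite("pics/c4.png",cv2.resize(b,(540,540),interpolation=2)[:,:,::-1])
E
```

```text
t: 11.97
tool_pos: [0.6016, -0.1332, 0.1761]
tool_rot: [-2.239, -2.203, 0.0]
contact_force: [-0.1, -0.0, -0.1]
opening: 0.077
grip_force: 0.0
t: 12.8
tool_pos: [0.6014, -0.1331, 0.2856]
tool_rot: [-2.239, -2.203, 0.001]
contact_force: [1.2, -0.7, -0.2]
opening: 0.0853
grip_force: 0.0
t 12.8 p [ 0.601 -0.133  0.286] q [-0.339  0.006  1.571 -0.     1.566 -0.323] yawY -0.9186562669361785 z [-0.001  0.    -1.   ] F [ 1.16  -0.668 -0.181] open 0.08534277033769555 0.0
shift mm [-1.847  1.714 95.629]
```

View pics/c4.png

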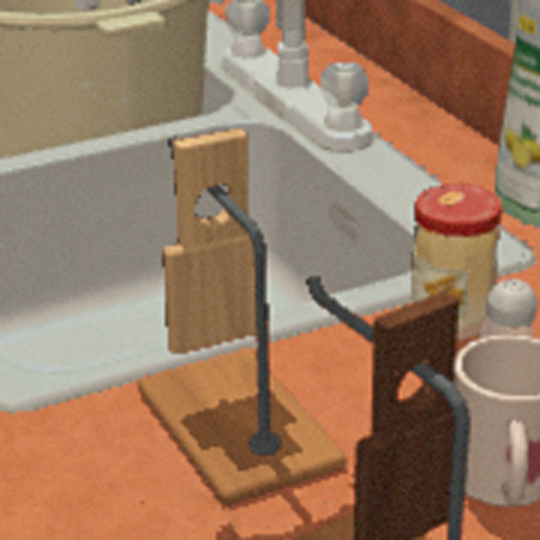

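Light paddle hangs on the spare arm, at about (290,175) in full pixels, and the dark one is undisturbed. Before gripping the dark paddle tilted, I'll test tilt feasibility near the laying site.

```bash
python3 -m crank '[[-15,-20,-4,0,0,0,1],[-15,-25,0,0,0,0,1],[-15,-25,0,0,0,0,1],[-15,-25,0,0,0,0,1],[-15,-25,0,0,0,0,1],[0,-25,0,0,0,0,1],[0,-15,0,0,0,0,1],[0,0,0,0,0,0,1],[0,0,0,0,0,0,1],[0,0,0,0,0,0,1]]' >/dev/null; python3 -m crank '[[0,0,0,0,0.1,0,1],[0,0,0,0,0.1,0,1],[0,0,0,0,0.1,0,1],[0,0,0,0,0.1,0,1],[0,0,0,0,0.1,0,1],[0,0,0,0,0.1,0,1],[0,0,0,0,0.1,0,1],[0,0,0,0,0.085,0,1],[0,0,0,0,0,0,1],[0,0,0,0,0,0,1]]';python3 d.py
```

```text
t: 14.52
tool_pos: [0.4408, -0.206, 0.2886]
tool_rot: [-1.776, -1.746, -0.734]
contact_force: [-0.5, 0.6, 0.8]
opening: 0.0852
grip_force: 0.0
t 14.5167 p [ 0.441 -0.206  0.289] q [-0.869 -0.     1.708  0.54   2.018 -0.763] yawY -0.9310217270784017 z [ 0.01   0.707 -0.707] F [-0.51   0.638  0.786] open 0.08520369222075225 0.0
```

```bash
python3 -m crank '[[0,0,0,0,-0.1,0,1],[0,0,0,0,-0.1,0,1],[0,0,0,0,-0.1,0,1],[0,0,0,0,-0.1,0,1],[0,0,0,0,-0.1,0,1],[0,0,0,0,-0.1,0,1],[0,0,0,0,-0.1,0,1],[0,0,0,0,-0.085,0,1],[0,0,0,0,0,-0.067,1],[0,0,0,0,0,-0.067,1]]' >/dev/null; python3 -m crank '[[-15,20,0,0,0,0,1],[-15,25,0,0,0,0,1],[-15,25,0,0,-0.1,0,1],[0,0,0,0,-0.1,0,1],[0,0,0,0,-0.1,0,1],[0,0,0,0,-0.1,0,1],[0,0,0,0,-0.1,0,1],[0,0,0,0,-0.1,0,1],[0,0,0,0,-0.1,0,1],[0,0,0,0,-0.085,0,1]]';python3 d.py .604 -.319 .236
```

```text
t: 16.18
tool_pos: [0.5165, -0.2404, 0.2926]
tool_rot: [1.633, 1.842, -0.677]
contact_force: [-0.2, -1.1, -0.5]
opening: 0.0855
grip_force: 0.0
t 16.1833 p [ 0.516 -0.24   0.293] q [-0.239 -0.257  1.936 -0.781  1.236 -0.177] yawY 7.0054260366884895 z [ 0.09  -0.706 -0.703] F [-0.237 -1.115 -0.454] open 0.08551767306544147 0.0
shift mm [-21.825  77.048 103.065]
```

```bash
python3 -m crank '[[-5,20,0,0,0,0,1],[-5,25,0,0,0,0,1],[-6,22,0,0,0,0,1],[-6,10,20,0,0,0,1],[0,0,25,0,0,0,1],[0,0,25,0,0,0,1],[0,0,20,0,0,0,1],[0,0,13,0,0,0,1],[0,0,0,0,0,0,1],[0,0,0,0,0,0,1]]';python3 d.py .611 -.375 .179
python3 - <<'E'
from h import *
b=get_image("scene")[130:310,290:470]
a=get_image("top")[150:290,300:440]
cv2.imwrite("pics/c5.png",np.hstack([cv2.resize(a,(390,390),interpolation=2),cv2.resize(b,(390,390),interpolation=2)])[:,:,::-1])
o=ctrl.get_obs()
for z in(0,.013):
  X=np.array(o['tool_pos'])-z*Rot.from_rotvec(o['tool_rot']).as_matrix()[:,2]
  print(proj("scene",X),(proj("scene",X)-[290,130])*390/180+[390,0],(proj("top",X)-[300,150])*390/140)
E
```

```text
t: 17.02
tool_pos: [0.6025, -0.3203, 0.2336]
tool_rot: [1.639, 1.846, -0.678]
contact_force: [0.2, -0.3, -0.4]
opening: 0.0851
grip_force: 0.0
t 17.0167 p [ 0.603 -0.32   0.234] q [-0.337  0.037  1.765 -0.8    1.087 -0.159] yawY 6.807523242963377 z [ 0.084 -0.702 -0.707] F [ 0.159 -0.265 -0.41 ] open 0.08508303998744692 0.0
shift mm [-0.527  1.868 77.744]
[340.39407155 181.68761009] [499.18715502 111.98982187] [141.79941158 194.81666686]
[336.93399549 174.11406306] [491.69032357  95.58046997] [126.26750016 192.86431982]
```

View pics/c5.png

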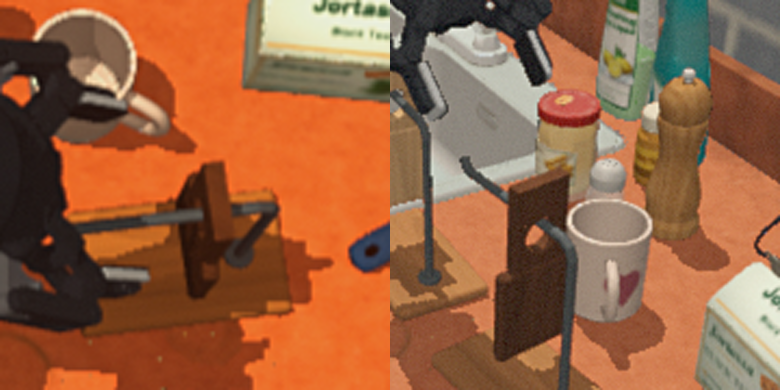

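Both pads stand either side of the hook arm and are aimed at the dark handle, so I'll advance and grip.

```bash
python3 -m crank '[[0,1.8,15,0,0,0,1],[0,0,20,0,0,0,1],[0,0,20,0,0,0,1],[0,0,15,0,0,0,1],[0,0,9,0,0,0,1],[0,0,0,0,0,0,1],[0,0,0,0,0,0,-1],[0,0,0,0,0,0,-1],[0,0,0,0,0,0,-1],[0,0,0,0,0,0,-1]]' 45;python3 d.py .611 -.375 .179;python3 -m crank '[[0,0,0,0,0,0,-1],[0,0,0,0,0,0,-1],[0,0,0,0,0,0,-1],[1.4,0,-1.4,0,0,0,-1],[-3,0,-3,0,0,0,-1],[-3,0,-3,0,0,0,-1],[0,0,0,0,0,0,-1],[0,0,0,0,0,0,-1],[0,0,0,0,0,0,-1],[0,0,0,0,0,0,-1]]' 45;python3 d.py .611 -.375 .179
python3 - <<'E'
from h import *
b=get_image("scene")[130:310,290:470]
a=get_image("top")[150:290,300:440]
cv2.imwrite("pics/c6.png",np.hstack([cv2.resize(a,(390,390),interpolation=2),cv2.resize(b,(390,390),interpolation=2)])[:,:,::-1])
E
```

```text
t: 17.95
tool_pos: [0.6113, -0.3759, 0.1788]
tool_rot: [1.639, 1.845, -0.678]
contact_force: [0.4, -0.5, -0.0]
opening: 0.045
grip_force: 47.5
t 17.95 p [ 0.611 -0.376  0.179] q [-0.417  0.145  1.748 -0.831  0.967 -0.143] yawY 6.810472126996103 z [ 0.085 -0.703 -0.706] F [ 0.437 -0.532 -0.029] open 0.045005306838824755 47.46476590633392
shift mm [ 0.472 -0.21  -0.79 ]
t: 18.78
tool_pos: [0.6099, -0.3739, 0.1847]
tool_rot: [1.641, 1.848, -0.68]
contact_force: [0.3, -0.3, -1.4]
opening: 0.045
grip_force: 47.4
t 18.7833 p [ 0.61  -0.374  0.185] q [-0.416  0.135  1.747 -0.823  0.979 -0.154] yawY 6.747312007075308 z [ 0.082 -0.701 -0.708] F [ 0.286 -0.26  -1.428] open 0.045029864242093126 47.35582172870636
shift mm [3.18  0.948 4.91 ]
```

View pics/c6.png

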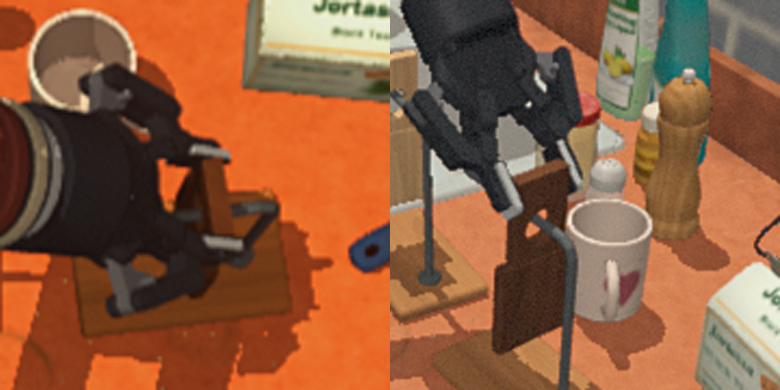

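The dark paddle is clear of the arm's top, with the arm inside the hole and a weight of 1.4 N on the tool. No picture views are left, so I continue with numeric checks only.

```bash
python3 -m crank '[[-2.1,0,-2.1,0,0,0,-1],[-2.1,0,-2.1,0,0,0,-1],[0,0,0,0,0,0,-1],[5,0,-5,0,0,0,-1],[7,0,-7,0,0,0,-1],[8,0,-8,0,0,0,-1],[8,0,-8,0,0,0,-1],[8,0,-8,0,0,0,-1],[5,0,-5,0,0,0,-1],[0,0,0,0,0,0,-1]]' 45;python3 d.py
```

```text
t: 19.72
tool_pos: [0.6037, -0.3145, 0.1913]
tool_rot: [1.638, 1.848, -0.678]
contact_force: [0.2, 0.0, -1.8]
opening: 0.0453
grip_force: 47.4
t 19.7167 p [ 0.604 -0.314  0.191] q [-0.327  0.08   1.795 -0.829  1.043 -0.093] yawY 6.886566862726012 z [ 0.085 -0.701 -0.708] F [ 0.16   0.039 -1.806] open 0.045325043462730134 47.41054594516754
```

```bash
python3 -m crank '[[5,0,-5,0,0,0,-1],[7,0,-7,0,0,0,-1],[7,0,-7,0,0,0,-1],[7,0,-7,0,0,0,-1],[7,0,-7,0,0,0,-1],[4,0,-4,0,0,0,-1],[0,-10,0,0,0,0,-1],[0,-20,0,0,0,0,-1],[0,-20,0,0,0,0,-1],[0,-20,0,0,0,0,-1]]' 45;python3 d.py; python3 -m crank '[[-10,-20,-10,0,0,0,-1],[-10,-20,-10,0,0,0,-1],[-10,-15,-10,0,0,0,-1],[0,-10,0,0,0,0,-1],[0,0,0,0,0.09,0,-1],[0,0,0,0,0.09,0,-1],[0,0,0,0,0.09,0,-1],[0,0,0,0,0.09,0,-1],[0,0,0,0,0.09,0,-1],[0,0,0,0,0.09,0,-1]]' 45;python3 d.py
```

```text
t: 20.55
tool_pos: [0.5265, -0.2728, 0.1914]
tool_rot: [1.64, 1.847, -0.68]
contact_force: [-0.5, -1.1, -1.9]
opening: 0.045
grip_force: 47.4
t 20.55 p [ 0.527 -0.273  0.191] q [-0.297 -0.118  1.99  -0.831  1.068 -0.072] yawY 6.7561250711829794 z [ 0.083 -0.702 -0.707] F [-0.48  -1.113 -1.882] open 0.04495068651648626 47.36963868141174
t: 21.38
tool_pos: [0.4627, -0.2806, 0.235]
tool_rot: [1.96, 2.206, -0.238]
contact_force: [0.2, 0.5, -2.3]
opening: 0.0453
grip_force: 47.3
t 21.3833 p [ 0.463 -0.281  0.235] q [-0.588 -0.244  1.897 -0.188  1.333 -0.676] yawY 6.76700085686313 z [ 0.029 -0.238 -0.971] F [ 0.226  0.48  -2.274] open 0.04527101496649301 47.318387031555176
```

```bash
python3 -m crank '[[0,0,0,0,0.095,0,-1],[0,0,0,0,0.095,0,-1],[0,0,0,0,0.095,0,-1],[0,0,0,0,0.095,0,-1],[0,0,0,0,0.095,0,-1],[0,0,0,0,0.095,0,-1],[0,0,0,0,0.095,0,-1],[0,0,0,0,0.095,0,-1],[0,0,0,0,0.095,0,-1],[0,0,0,0,0.095,0,-1]]' 45;python3 d.py .445 -.222 .06
python3 - <<'E'
from h import *
im=get_image("scene");cv2.imwrite("pics/n1.png",im[:,:,::-1])
E
```

```text
t: 22.22
tool_pos: [0.4628, -0.2814, 0.2345]
tool_rot: [-1.69, -1.901, -0.623]
contact_force: [-0.1, 0.4, -1.5]
opening: 0.0451
grip_force: 47.4
t 22.2167 p [ 0.463 -0.281  0.235] q [-0.873  0.198  1.563  0.397  1.971 -0.946] yawY 6.718941589855734 z [-0.076  0.645 -0.761] F [-0.068  0.428 -1.472] open 0.04510749016675354 47.35811948776245
shift mm [-66.799 -10.722 172.402]
```

```bash
python3 -m crank '[[-8,-1,12,0,0,0,-1],[-8.5,-1.5,23,0,0,0,-1],[-8.5,-1.5,23,0,0,0,-1],[-8.5,-1.5,23,0,0,0,-1],[-8.5,-1.5,23,0,0,0,-1],[-8.5,-1.5,23,0,0,0,-1],[-8.5,-1.5,23,0,0,0,-1],[-8,-1,22,0,0,0,-1],[0,0,0,0,0,0,-1],[0,0,0,0,0,0,-1]]' 45;python3 d.py .445 -.222 .013
python3 - <<'E'
from h import *
for n in("scene","top"):
  im=get_image(n)[:,:,::-1].copy();cv2.imwrite(f"pics/n2{n}.png",im)
E
```

```text
t: 23.1
tool_pos: [0.4443, -0.2204, 0.059]
tool_rot: [-1.689, -1.902, -0.62]
contact_force: [0.6, 0.3, -1.1]
opening: 0.0449
grip_force: 47.3
t 23.1 p [ 0.444 -0.22   0.059] q [-0.831  0.285  1.784  0.388  1.671 -1.03 ] yawY 6.842034520958844 z [-0.079  0.643 -0.761] F [ 0.587  0.314 -1.082] open 0.044922149624366726 47.271809577941895
shift mm [-31.03    0.628  33.936]
```

```bash
python3 -m crank '[[-4.5,0,5,0,0,0,-1],[-4.5,0,5,0,0,0,-1],[-4.5,0,5,0,0,0,-1],[-4.5,0,5,0,0,0,-1],[-4,0,4.5,0,0,0,-1],[-3,0,3.5,0,0,0,-1],[0,0,0,0,0,0,-1],[0,0,0,0,0,0,-1],[0,0,0,0,0,0,-1],[0,0,0,0,0,0,-1]]' 45;python3 d.py .445 -.222 .013
```

```text
t: 24.03
tool_pos: [0.4456, -0.2228, 0.0224]
tool_rot: [-1.69, -1.903, -0.622]
contact_force: [-0.1, 0.5, -1.9]
opening: 0.0453
grip_force: 47.3
t 24.0333 p [ 0.446 -0.223  0.022] q [-0.832  0.347  1.781  0.387  1.615 -1.054] yawY 6.761085592301622 z [-0.076  0.643 -0.762] F [-0.072  0.538 -1.866] open 0.04525576127197237 47.343395948410034
shift mm [-5.4   -0.47   7.718]
```

```bash
python3 -m crank '[[-2,0,2.5,0,0,0,-1],[-2,0,2.5,0,0,0,-1],[-2,0,2.5,0,0,0,-1],[0,0,0,0,0,0,-1],[0,0,0,0,0,0,-1],[0,0,0,0,0,0,-1],[0,0,0,0,0,0,-1],[0,0,0,0,0,0,-1],[0,0,0,0,0,0,-1],[0,0,0,0,0,0,-1]]' 45;python3 d.py
```

```text
t: 24.87
tool_pos: [0.4454, -0.2224, 0.0126]
tool_rot: [-1.69, -1.903, -0.622]
contact_force: [0.2, -0.9, -1.5]
opening: 0.045
grip_force: 47.4
t 24.8667 p [ 0.445 -0.222  0.013] q [-0.832  0.362  1.782  0.387  1.6   -1.06 ] yawY 6.76022256443947 z [-0.076  0.643 -0.762] F [ 0.203 -0.899 -1.464] open 0.04498304719941844 47.35970199108124
```

```bash
python3 -m crank '[[-1.5,0,2,0,0,0,-1],[0,0,0,0,0,0,-1],[0,0,0,0,0,0,-1],[0,0,0,0,0,0,0.2],[0,0,0,0,0,0,0.3],[0,0,0,0,0,0,0.5],[0,0,0,0,0,0,0.7],[0,0,0,0,0,0,1],[0,0,0,0,0,0,1],[0,0,0,0,0,0,1]]' 25;python3 d.py; python3 -m crank '[[0,0,0,0,0,0,1],[0,0,-10,0,0,0,1],[0,0,-20,0,0,0,1],[0,0,-25,0,0,0,1],[0,0,-25,0,0,0,1],[0,0,-25,0,0,0,1],[0,0,-25,0,0,0,1],[0,0,-25,0,0,0,1],[0,0,0,0,0,0,1],[0,0,0,0,0,0,1]]' 25;python3 d.py
```

```text
t: 25.7
tool_pos: [0.4453, -0.2222, 0.01]
tool_rot: [-1.69, -1.902, -0.622]
contact_force: [0.7, 0.5, 0.3]
opening: 0.0855
grip_force: 0.0
t 25.7 p [ 0.445 -0.222  0.01 ] q [-0.832  0.366  1.782  0.387  1.597 -1.062] yawY 6.759531950832421 z [-0.076  0.644 -0.762] F [0.742 0.541 0.253] open 0.08548262026272364 0.0
t: 26.53
tool_pos: [0.4577, -0.3234, 0.1294]
tool_rot: [-1.693, -1.905, -0.622]
contact_force: [-0.3, 0.1, 0.3]
opening: 0.0854
grip_force: 0.0
t 26.5333 p [ 0.458 -0.323  0.129] q [-0.917  0.354  1.56   0.351  1.839 -1.049] yawY 6.709285440300588 z [-0.074  0.641 -0.764] F [-0.288  0.081  0.296] open 0.08537879615576072 0.0
```

```bash
python3 -m crank '[[0,0,-10,0,-0.08,0,1],[0,0,-10,0,-0.08,0,1],[0,0,-10,0,-0.08,0,1],[0,0,-10,0,-0.08,0,1],[0,0,-10,0,-0.08,0,1],[0,0,-10,0,-0.08,0,1],[0,0,-10,0,-0.08,0,1],[0,0,-10,0,-0.08,0,1],[0,0,0,0,-0.058,0,1],[0,0,0,0,0,0,1]]' >/dev/null;python3 d.py
cat > f.py <<'E'
from h import *
np.set_printoptions(precision=4,suppress=True)
for n in("top","scene"):
    im=get_image(n)[:,:,::-1].copy();hsv=cv2.cvtColor(im,cv2.COLOR_BGR2HSV)
    np.save(f"pics/{n}.npy",im)
    m=cv2.inRange(hsv,(0,60,25),(18,255,120))
    m=cv2.morphologyEx(m,cv2.MORPH_OPEN,np.ones((3,3)))
    k,lab,st,ce=cv2.connectedComponentsWithStats(m)
    for i in range(1,k):
        if st[i,4]>300:
            c=max(cv2.findContours((lab==i).astype(np.uint8),0,2)[0],key=cv2.contourArea);r=cv2.minAreaRect(c)
            w=onz(n,*r[0],.012)
            if .3<w[0]<.6 and -.55<w[1]<0:
                print(n,st[i],r,w,np.array([onz(n,*p,.012)[:2] for p in cv2.boxPoints(r)]).tolist())
E
python3 f.py
```

```text
t 27.3667 p [ 0.461 -0.351  0.199] q [-0.782 -0.029  1.75   0.004  1.427 -0.904] yawY 6.918157938623176 z [-0.001  0.007 -1.   ] F [-0.277  0.25  -0.169] open 0.08523189940648677 0.0
top [  161   226   376   254 33051] ((329.3515930175781, 369.69464111328125), (191.44602966308594, 400.2594909667969), 61.41358184814453) [ 0.3674 -0.296   0.012 ] [[0.34561285056569185, 0.11250408507226728], [0.7187795894900557, -0.5577315350899041], [0.38972236848690844, -0.7159905940435529], [0.06357398459724833, -0.06966420267405571]]
top [ 251  231   49   35 1153] ((275.0415344238281, 247.9547119140625), (33.79416275024414, 48.04157257080078), 87.51044464111328) [ 0.5973 -0.1897  0.012 ] [[0.6284921075256376, -0.14060863441040622], [0.6334553069290878, -0.23466856332872538], [0.5664765106833405, -0.23835431470053403], [0.5617762985347762, -0.1455051476133507]]
top [345 243  34  35 310] ((358.5000305175781, 256.5000305175781), (14.142135620117188, 46.66904067993164), 45.0) [ 0.5816 -0.3528  0.012 ] [[0.5587217223390107, -0.31072259821615483], [0.6246189815546428, -0.3759835672691427], [0.6047480812893594, -0.3953694105078177], [0.5393588224314249, -0.33005536112246325]]
scene [194 261  46  31 571] ((214.41415405273438, 276.3605041503906), (48.78106689453125, 20.39136505126953), 31.82744789123535) [ 0.4206 -0.1713  0.012 ] [[0.38082591261072735, -0.13548891587582812], [0.4147986482920664, -0.09064488746581412], [0.4595393831275018, -0.20626932774727824], [0.4258285439799494, -0.24305867103570744]]
scene [156 295  28  61 443] ((173.1472930908203, 323.2707824707031), (64.95166778564453, 16.78281021118164), 69.59011840820312) [ 0.3214 -0.2592  0.012 ] [[0.3083564035871285, -0.17349525648999065], [0.33702850355226144, -0.17069587193417812], [0.3327933755984834, -0.33427475697715836], [0.3080513149873727, -0.33458337165584406]]
```

```bash
python3 -m crank '[[-20,0,-10,0,0,0,1],[-35,0,-10,0,0,0,1],[-35,0,0,0,0,0,1],[-35,0,0,0,0,0,1],[-35,0,0,0,0,0,1],[-35,0,0,0,0,0,1],[-15,0,0,0,0,0,1],[0,0,0,0,0,0,1],[0,0,0,0,0,0,1],[0,0,0,0,0,0,1]]' >/dev/null;python3 f.py
python3 - <<'E'
import numpy as np,cv2
from h import *
i0=cv2.imread("pics/scene0.png");print(cv2.cvtColor(i0,cv2.COLOR_BGR2HSV)[265:285:5,345:362:5].tolist())
for n in("top","scene"):
  im=np.load(f"pics/{n}.npy");u,v=proj(n,[.43,-.165,.012]).astype(int);print(n,u,v)
  h=cv2.cvtColor(im,cv2.COLOR_BGR2HSV)
  for d in range(-40,41,8): print(h[v,u+d].tolist(),h[v+d,u].tolist())
E
```

```text
top [ 251  231   50   35 1168] ((275.4971923828125, 247.9348907470703), (33.79416275024414, 48.95375061035156), 87.51044464111328) [ 0.5974 -0.1906  0.012 ] [[0.6284921380851325, -0.14060863346634983], [0.6335498430057303, -0.23645998442030514], [0.566566064101727, -0.24012260479576156], [0.5617763580726598, -0.14550514580754112]]
top [ 225  313   82   41 2347] ((265.2461853027344, 330.4692687988281), (36.96234893798828, 81.24275207519531), 82.87498474121094) [ 0.4389 -0.1746  0.012 ] [[0.4634187840211707, -0.09337955346506488], [0.4831035597056808, -0.2460087464263506], [0.4145979781347833, -0.2553705138230298], [0.39567662350215793, -0.1047340362447663]]
scene [154 286  39  91 868] ((174.9353485107422, 329.1816711425781), (95.5134506225586, 16.05060577392578), 69.775146484375) [ 0.3206 -0.2743  0.012 ] [[0.3086392610212551, -0.14665936229716425], [0.33667145812128957, -0.14368289693041114], [0.33034471078645583, -0.378907333932166], [0.30772621295698716, -0.37856037242341334]]
scene [204 424  28  50 482] ((219.89077758789062, 446.27386474609375), (52.58557891845703, 18.471515655517
[... 429 characters left out ...]
9, 50], [9, 125, 61], [12, 150, 61]]]
top 260 335
[9, 215, 202] [10, 210, 205]
[10, 199, 91] [9, 218, 204]
[11, 206, 88] [10, 209, 209]
[10, 201, 90] [10, 198, 94]
[10, 202, 87] [10, 202, 91]
[10, 196, 78] [10, 196, 78]
[10, 196, 73] [10, 201, 81]
[10, 198, 81] [9, 215, 208]
[9, 210, 148] [9, 216, 198]
[10, 192, 85] [9, 218, 191]
[9, 193, 82] [9, 212, 195]
scene 218 273
[11, 152, 220] [38, 15, 202]
[11, 150, 218] [39, 16, 203]
[10, 150, 219] [10, 152, 217]
[12, 154, 116] [11, 158, 129]
[12, 157, 117] [12, 153, 132]
[10, 157, 114] [10, 157, 114]
[11, 148, 136] [12, 148, 121]
[11, 142, 126] [10, 158, 213]
[10, 161, 196] [11, 154, 215]
[11, 148, 219] [11, 150, 218]
[11, 154, 215] [150, 20, 166]
```

The top mask finds the dark paddle flat at (0.439, −0.175), yaw 7.3°, handle toward −y. I'll regrasp across the handle with the tool pointing down.

```bash
python3 d.py .4415 -.1944 .10
```

```text
t 28.4 p [ 0.486 -0.562  0.218] q [-0.959  0.335  1.314  0.004  1.5   -1.078] yawY 6.8083054255398 z [-0.001  0.008 -1.   ] F [-0.392  0.061 -0.392] open 0.08573641736779111 0.0
shift mm [368.865  -0.343 120.843]
```

```bash
python3 -m crank '[[20,0,0,0,0,0,1],[38,0,0,0,0,0,1],[38,0,0,0,0,0,1],[38,0,0,0,0,0,1],[38,0,0,0,0,0,1],[38,0,0,0,0,0,1],[38,0,0,0,0,0,1],[38,0,0,0,0,0,1],[38,0,10,0,0,0,1],[38,0,20,0,0,0,1]]' >/dev/null;python3 -m crank '[[7,0,30,0,0,0,1],[0,0,30,0,0,0,1],[0,0,30,0,0,0,1],[0,0,0,0,0,0,1],[0,0,0,0,0,0,1],[0,0,0,0,0,0,1],[0,0,0,0,0,0,1],[0,0,0,0,0,0,1],[0,0,0,0,0,0,1],[0,0,0,0,0,0,1]]' >/dev/null; python3 d.py .4415 -.1944 .002
```

```text
t 30.0667 p [ 0.443 -0.197  0.103] q [-0.576 -0.171  2.05   0.006  1.265 -0.695] yawY 6.7442857076838445 z [ 0.001  0.006 -1.   ] F [ 0.724 -0.851  0.998] open 0.0854876635146776 0.0
shift mm [  2.371  -1.186 100.567]
```

```bash
python3 -m crank '[[2.5,-1,20,0,0,0,1],[0,0,25,0,0,0,1],[0,0,25,0,0,0,1],[0,0,15,0,0,0,1],[0,0,10,0,0,0,1],[0,0,4,0,0,0,1],[0,0,0,0,0,0,1],[0,0,0,0,0,0,1],[0,0,0,0,0,0,1],[0,0,0,0,0,0,1]]' >/dev/null; python3 d.py .4415 -.1944 .002;  python3 -m crank '[[0,0,0,0,0,0,-1],[0,0,0,0,0,0,-1],[0,0,0,0,0,0,-1],[0,0,0,0,0,0,-1],[0,0,0,0,0,0,-1],[0,0,0,0,0,0,-1],[0,0,0,0,0,0,-1],[0,0,0,0,0,0,-1],[0,0,0,0,0,0,-1],[0,0,0,0,0,0,-1]]' 60;python3 d.py
```

```text
t 30.9 p [ 0.442 -0.194  0.004] q [-0.572 -0.02   2.1    0.006  1.063 -0.693] yawY 6.757224355407379 z [ 0.001  0.006 -1.   ] F [ 0.574  0.109 -0.489] open 0.08545959994649431 0.0
shift mm [-0.116 -0.39   1.724]
t: 31.73
tool_pos: [0.4415, -0.194, 0.0031]
tool_rot: [-2.084, -2.345, -0.008]
contact_force: [0.5, 0.3, 4.5]
opening: 0.0436
grip_force: 61.8
t 31.7333 p [ 0.441 -0.194  0.003] q [-0.572 -0.019  2.101  0.006  1.063 -0.693] yawY 6.757473990179568 z [ 0.     0.006 -1.   ] F [0.541 0.27  4.498] open 0.043579380960403036 61.77725315093994
```

```bash
python3 -m crank '[[0,0,-5,0,0,0,-1],[0,0,-10,0,0,0,-1],[0,0,-15,0,0,0,-1],[0,0,-20,0,0,0,-1],[0,0,-20,0,0,0,-1],[0,0,-10,0,0,0.05,-1],[0,0,0,0,0,0.053,-1],[0,0,0,0,0,0,-1],[0,0,0,0,0,0,-1],[0,0,0,0,0,0,-1]]' >/dev/null; python3 d.py .4065 -.392 .083
```

```text
t 32.5667 p [ 0.44  -0.194  0.082] q [-0.573 -0.15   2.07   0.006  1.228 -0.591] yawY 0.9244434040334956 z [-0.002  0.008 -1.   ] F [-0.601 -0.036 -2.039] open 0.043958780375356894 61.38410210609436
shift mm [-197.687  -36.98    -2.771]
```

Weight is on the tool. I'll move over the tray and check the paddle's attitude numerically.

```bash
python3 -m crank '[[-12,-2,0,0,0,0,-1],[-25,-5,0,0,0,0,-1],[-28,-5,0,0,0,0,-1],[-28,-5,0,0,0,0,-1],[-28,-5,0,0,0,0,-1],[-28,-5,0,0,0,0,-1],[-25,-5,0,0,0,0,-1],[-16,-3,0,0,0,0,-1],[-8,-2,0,0,0,0,-1],[0,0,0,0,0,0,-1]]' >/dev/null; python3 d.py .4065 -.392 .011
python3 - <<'E'
from h import *
np.set_printoptions(precision=4,suppress=True)
im=get_image("scene");hsv=cv2.cvtColor(im,cv2.COLOR_RGB2HSV)
m=cv2.inRange(hsv,(0,80,25),(18,255,140));m=cv2.morphologyEx(m,cv2.MORPH_OPEN,np.ones((3,3)))
k,lab,st,ce=cv2.connectedComponentsWithStats(m)
for i in range(1,k):
    if st[i,4]>150 and 150<ce[i][0]<350 and 200<ce[i][1]<420:
        c=max(cv2.findContours((lab==i).astype(np.uint8),0,2)[0],key=cv2.contourArea);print(st[i],cv2.minAreaRect(c),cv2.approxPolyDP(c,4,True)[:,0].tolist())
p=np.array(ctrl.get_obs()['tool_pos'])
for dx,ly in((.035,-75),(-.035,-75),(.035,5),(-.035,5),(.023,75),(-.023,75)):
    for z in(.012,0): print(dx,ly,z,proj("scene",p+[dx,-(ly-20)/1000,z-.003]))
E
```

```text
t 33.4 p [ 0.406 -0.394  0.081] q [-0.903  0.059  1.87   0.004  1.219 -0.918] yawY 0.7636275199975834 z [-0.001  0.007 -1.   ] F [-0.942 -0.189 -1.488] open 0.043724028770594274 61.36018395423889
shift mm [ 1.489  0.274 69.735]
[282 247  27  20 276] ((295.5384521484375, 255.6923065185547), (29.953811645507812, 13.312806129455566), 33.6900634765625) [[282, 249], [299, 266], [308, 264], [294, 247]]
[163 286  22  43 243] ((172.3708038330078, 307.7669677734375), (45.554847717285156, 9.512678146362305), 67.01127624511719) [[163, 287], [170, 296], [169, 312], [176, 313], [183, 328], [177, 307], [172, 310], [170, 290]]
[ 231  292   45   67 1657] ((248.25408935546875, 325.364501953125), (62.432682037353516, 35.4813346862793), 66.1612548828125) [[251, 292], [236, 297], [238, 304], [231, 311], [234, 337], [245, 358], [275, 347], [254, 310]]
[162 310  25  53 383] ((175.80494689941406, 334.55047607421875), (55.71327209472656, 14.017317771911621), 69.14553833007812) [[162, 310], [182, 362], [185, 339], [178, 332], [174, 338]]
0.035 -75 0.012 [245.0699 278.3446]
0.035 -75 0 [245.7439 284.0756]
-0.035 -75 0.012 [202.7524 291.7698]
-0.035 -75 0 [203.8252 297.5852]
0.035 5 0.012 [264.075  308.1225]
0.035 5 0 [264.627 314.033]
-0.035 5 0.012 [218.9765 323.8185]
-0.035 5 0 [219.982  329.8055]
0.023 75 0.012 [275.463  341.3967]
0.023 75 0 [275.9465 347.4589]
-0.023 75 0.012 [244.0402 353.3491]
-0.023 75 0 [244.8591 359.4524]
```

The handle end appears at (275,347)–(245,358), matching a level paddle. I'll lower it into the tray.

```bash
python3 -m crank '[[1.5,0,10,0,0,0,-1],[0,0,15,0,0,0,-1],[0,0,15,0,0,0,-1],[0,0,12,0,0,0,-1],[0,0,8,0,0,0,-1],[0,0,5,0,0,0,-1],[0,0,3,0,0,0,-1],[0,0,1.5,0,0,0,-1],[0,0,0,0,0,0,-1],[0,0,0,0,0,0,-1]]' >/dev/null; python3 d.py .4065 -.392 .008
```

```text
t 34.2833 p [ 0.407 -0.391  0.012] q [-0.899  0.153  1.9    0.004  1.093 -0.916] yawY 0.8601044821589636 z [-0.     0.006 -1.   ] F [ 0.274 -0.793 -2.53 ] open 0.04392635436826701 61.35321378707886
shift mm [-0.813 -0.758  4.262]
```

Not yet touching, so I'll go slightly lower, release with limited opening and retreat.

```bash
python3 -m crank '[[0,0,1.5,0,0,0,-1],[0,0,1.5,0,0,0,-1],[0,0,0,0,0,0,-1],[0,0,0,0,0,0,-1],[0,0,0,0,0,0,0.3],[0,0,0,0,0,0,0.3],[0,0,0,0,0,0,0.45],[0,0,0,0,0,0,0.45],[0,0,0,0,0,0,0.45],[0,0,0,0,0,0,0.45]]' 25; python3 -m crank '[[0,0,-5,0,0,0,0.45],[0,0,-10,0,0,0,0.45],[0,0,-20,0,0,0,0.45],[0,0,-25,0,0,0,0.45],[0,0,-30,0,0,0,0.45],[0,0,-30,0,0,0,0.45],[0,0,-30,0,0,0,0.45],[-30,0,-20,0,0,0,1],[-35,0,0,0,0,0,1],[-35,0,0,0,0,0,1]]' >/dev/null; python3 -m crank '[[-35,0,0,0,0,0,1],[-35,0,0,0,0,0,1],[-35,0,0,0,0,0,1],[-35,0,0,0,0,0,1],[-20,0,0,0,0,0,1],[0,0,0,0,0,0,1],[0,0,0,0,0,0,1],[0,0,0,0,0,0,1],[0,0,0,0,0,0,1],[0,0,0,0,0,0,1]]'
python3 - <<'E'
from h import *
np.set_printoptions(precision=4,suppress=True)
for n in("top","scene"):
    im=get_image(n);hsv=cv2.cvtColor(im,cv2.COLOR_RGB2HSV)
    m=cv2.inRange(hsv,(0,60,25),(18,255,150));m=cv2.morphologyEx(m,cv2.MORPH_OPEN,np.ones((3,3)))
    k,lab,st,ce=cv2.connectedComponentsWithStats(m)
    for i in range(1,k):
        w=onz(n,*ce[i],.017)
        if st[i,4]>300 and .34<w[0]<.48 and -.48<w[1]<-.2:
            c=max(cv2.findContours((lab==i).astype(np.uint8),0,2)[0],key=cv2.contourArea);r=cv2.minAreaRect(c)
            print(n,st[i],onz(n,*r[0],.017),[onz(n,*p,.017)[:2] for p in cv2.boxPoints(r)])
    # light paddle + bystanders: change vs first image
    i0=cv2.imread(f"pics/{n}0.png")[:,:,::-1]; d=cv2.absdiff(i0,im).max(2)
    for nm,b in (("mug",(.722,-.294,.07)),("jar",(.80,-.112,.1)),("salt",onz("top",287,148,.09))):
        u,v=proj(n,np.array(b)).astype(int);print(n,nm,u,v,"mean diff",d[v-12:v+12,u-12:u+12].mean())
    h=cv2.inRange(hsv,(10,50,120),(25,170,255))
    u,v=proj(n,[.602,-.135,.19]).astype(int);print("light",hsv[v,u], (u,v))
E
```

```text
t: 35.12
tool_pos: [0.4069, -0.3908, 0.0087]
tool_rot: [-2.201, -2.234, -0.007]
contact_force: [-0.1, 0.0, -0.3]
opening: 0.0617
grip_force: 0.0
t: 36.78
tool_pos: [0.4113, -0.6508, 0.1773]
tool_rot: [-2.2, -2.235, -0.007]
contact_force: [1.2, 0.3, 0.4]
opening: 0.0852
grip_force: 0.0
top [ 329  330   81   38 2292] [ 0.407  -0.3702  0.017 ] [array([ 0.4383, -0.2944]), array([ 0.4441, -0.4448]), array([ 0.3761, -0.4452]), array([ 0.3706, -0.2969])]
top mug 329 178 mean diff 1.5868055555555556
top jar 232 131 mean diff 1.6076388888888888
top salt 287 148 mean diff 4.152777777777778
light [ 18 162 190] (np.int64(233), np.int64(225))
scene [211 322  34  39 695] [ 0.3871 -0.3434  0.017 ] [array([ 0.3681, -0.3032]), array([ 0.404 , -0.2941]), array([ 0.405 , -0.3814]), array([ 0.3719, -0.3878])]
scene mug 386 240 mean diff 69.38194444444444
scene jar 370 177 mean diff 78.796875
scene salt 386 205 mean diff 82.34548611111111
light [90 16 65] (np.int64(290), np.int64(162))
```

```bash
python3 -c "
from station import ctrl
print(ctrl.finish_job())"
```

```text
the job is handed in; nothing more can be done
None
```

I handed the job in at about 37 s: the light paddle hangs on the spare stand; the dark one was laid on the worktop, let go, picked up again and now lies flat in the blue tray, inside the rim; the final top view shows the mug, jar and salt shaker unmoved.

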